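# Find the socket that fits the rod nut

## Task

Three sockets of different sizes, alike from outside, stand on the rail; find the one that fits the hex nut on the clamped cylinder by trying them on it, turned to match its flats. Stand each socket that does not fit back on a peg of the rail, upright and let go, and finish with the fitting one pushed fully down over the nut and still gripped: do not let go of it at the end. Never tip a socket over, and leave the other things on the bench where they are.

Things in the scene. Friction and masses are not known exactly. Their poses are not given: they have to be found in the camera images.
- nut_seat (a point): Centre of the 56 mm washer face under the hex nut, 72 mm above the bench, where the rim of a fully seated socket rests; z up, x square to two flats of the nut. Nut 30 mm across flats, 16 mm high above this point, bevelled on top; an 18 mm threaded end rises 5 mm more. On top of a silver cylinder in a low fixture; neither moves nor turns.
- nest: The fixture under the nut: aluminium base 100 x 110 x 10 mm on the bench, two dark jaws up to 44 mm, the 60 x 60 mm cylinder between them up to 68 mm; origin under its centre, fixed.
- rail: The socket rail: aluminium bar 240 mm (along its x) x 56 mm x 12 mm with three short black pegs 80 mm apart, fixed; origin at the centre of its underside, z up.
- peg_1 (a point): Foot of a peg on the top face of the rail; the peg is 16 mm in diameter, rises 16 mm and has a bevelled tip. A socket racked on it stands with its rim at this height.
- peg_2 (a point): Foot of a peg on the top face of the rail; the peg is 16 mm in diameter, rises 16 mm and has a bevelled tip. A socket racked on it stands with its rim at this height.
- peg_3 (a point): Foot of a peg on the top face of the rail; the peg is 16 mm in diameter, rises 16 mm and has a bevelled tip. A socket racked on it stands with its rim at this height.
- socket_a_mid (a point): One of three hex sockets, alike outside, 80 mm tall, 0.17 to 0.35 kg; this is its centre, 40 mm above the lower rim. z up; x, y square to the head's flats, x also square to two flats of the hexagon. Dark round body, 46 mm diameter up to 36 mm above the rim, tapering to 29 mm at 44 mm; bright square head 24 x 24 mm from 42 to 80 mm, to hold it by. Starts turned at random.
- socket_b_mid (a point): One of three hex sockets, alike outside, 80 mm tall, 0.17 to 0.35 kg; this is its centre, 40 mm above the lower rim. z up; x, y square to the head's flats, x also square to two flats of the hexagon. Dark round body, 46 mm diameter up to 36 mm above the rim, tapering to 29 mm at 44 mm; bright square head 24 x 24 mm from 42 to 80 mm, to hold it by. Starts turned at random.
- socket_c_mid (a point): One of three hex sockets, alike outside, 80 mm tall, 0.17 to 0.35 kg; this is its centre, 40 mm above the lower rim. z up; x, y square to the head's flats, x also square to two flats of the hexagon. Dark round body, 46 mm diameter up to 36 mm above the rim, tapering to 29 mm at 44 mm; bright square head 24 x 24 mm from 42 to 80 mm, to hold it by. Starts turned at random.
- socket_a: The same socket as a body; origin at the centre of its lower rim, axes as above. Hexagonal bore from below, 28 mm deep, bevelled mouth: 32.4 mm across flats in the one that fits; 27 and 24 mm in the others, which stop on top of the nut, 13 to 16 mm higher than the fitting one goes. Which one fits is not told.
- socket_b: The same socket as a body; origin at the centre of its lower rim, axes as above. Hexagonal bore from below, 28 mm deep, bevelled mouth: 32.4 mm across flats in the one that fits; 27 and 24 mm in the others, which stop on top of the nut, 13 to 16 mm higher than the fitting one goes. Which one fits is not told.
- socket_c: The same socket as a body; origin at the centre of its lower rim, axes as above. Hexagonal bore from below, 28 mm deep, bevelled mouth: 32.4 mm across flats in the one that fits; 27 and 24 mm in the others, which stop on top of the nut, 13 to 16 mm higher than the fitting one goes. Which one fits is not told.
- piston: Bystander, to be left alone: white flat piston with a black seal, lying, 40 mm diameter, 14 mm high; origin at the centre of its underside.
- tape: Bystander, to be left alone: black roll of tape lying flat, 58 x 56 x 19 mm; origin at the centre of its underside.
- cap: Bystander, to be left alone: white square end cap lying flat, 56 x 56 x 18 mm; origin at the centre of its underside.
- spanner: Bystander, to be left alone: open-end spanner lying flat, 36 x 191 x 6 mm; origin at the centre of its underside.
- bolt_bin: Bystander, to be left alone: blue open bin with small bolts, 154 x 114 x 49 mm; origin at the centre of its underside.
- air_gun: Air blow gun hanging on its hose, fixed and solid, to be kept clear of: about 181 mm long along x, 27 mm wide, 213 mm tall; origin at the centre of its underside. Its red coiled hose is no obstacle.
Mind the look-alikes: they are no part of the job. Several things look just like the nest: the one meant starts nearest to the robot's base.

How it is judged:
By the outcome, as a careful person would: the job done as asked, in the order asked, and still so for the second after the job is handed in, while the arm keeps its last pose, push and grip.
It also fails if it takes over 72 s, if anything falls off the work surface, if the arm or the gripper's body presses on something with over 40 N, if the wrist force passes 120 N, or if a joint passes its speed limit or range.

## Robot

A 6-joint arm with a two-finger parallel gripper is mounted at the origin on a cart in front of the work surface, level with it; the furniture and walls round the work are solid. World frame = base frame: x ahead of the robot, y to its left, z up, the work surface at z = 0. Lengths are in m, angles in degrees, forces in N, time in s.
With the tool pointing down it reaches from about 0.3 to 0.75 m from the base axis. Payload 8.5 kg.
Tool frame: the origin (TCP) lies on the centre line of the jaws, within the pads' length; the fingertips stand 22 mm ahead of it and the grasp point (between the pads) lies 3 mm ahead of it (env.tip_reach is the distance from the TCP to the fingertips, in m); y points along the fingers, z is the direction in which the jaws open and shut, and the axes are right-handed (so a half turn about y gives the same grasp; the last joint's range is limited). The gripper opens to 85 mm and grips with 20 to 120 N. Pads are 22 mm wide; open, the fingers measure 114 mm over their backs; the gripper's body (76 mm by 85 mm) begins 54 mm behind the grasp point. The pads swing forward as they close: fully open they stand 13 mm farther back than shut.
Start: joints at [-77.366, 21.807, 74.336, -0, 83.858, -12.336], TCP at [0.232, -0.499, 0.253] pointing down, gripper open.
Joint ranges: [-178.18, 178.18], [-50.72, 133.34], [12.68, 142.11], [-81.47, 261.47], [9.98, 163.14], [-165.26, 165.26]. Speed limits (degrees/s): [136.94, 136.94, 180, 180, 180, 180].

## Interface

Orientations are given as a 3x3 rotation matrix whose columns are the frame's x, y, z axes.
In Python, from rig import env, get_image gives the robot as it stands. The module is installed in compiled form; this text tells all that it offers.
- The arm moves only by the tool carry_out, never from a script. Its argument "targets" is a list that holds one entry, the list of rows, each a list of 7 numbers: the closure, from 0 (fully open) to 1 (shut), then the shift along the world's x, y, z in mm, then the turn, a rotation vector about the world's x, y, z in degrees. In form: [[[claw, dx, dy, dz, ax, ay, az], ...]]. A call has 1 to 20 rows; each row is the pose to reach, as a shift and turn from the pose commanded when the call began; what a row does not reach only later rows make up. A row lasts 1/12 s, in which the tool goes at most 41.7 mm and 7.16 degrees, less where a joint would pass 70% of its speed; a pose out of reach is approached as far as the arm can. A call with a gripper value outside its range is refused whole. The fingers move at their own pace and stop on an object; "squeeze" is the grip in N (left out, the last holds). Time passes only in rows, so rows that repeat a pose let the fingers close. It gives the time, the measured TCP pose, the force and the opening at its end, in the units of the state.
- env.observe(): the state, without advancing time (a new reading comes with each control period).
- get_image(name): name is "scene" or "top" or "wrist"; returns a dict with "img" (384x512x3 uint8, red, green, blue), "fx", "fy", "cx", "cy" (pixels), "k1" (the pictures are not rectified: a ray, as slopes to the right and down, at radius r is drawn at 1 + k1 r^2 times it, then the intrinsics apply), "rvec" (rotation vector, rad) and "tvec" (3), from world to camera coordinates, as OpenCV has them. Camera axes: x right, y down, z forward; pixel columns grow to the right and rows downward; lengths in m; the calibration is good to about 2 mm. A picture is of the moment at which its call begins. There is no depth.
- env.close_job(): hands the job in, once; it reports no verdict.
The state is a dict: "time_s": time; "q": joint angles; "qvel": joint speeds; "joint_efforts": joint torques, N m; "position": TCP position; "tool_rot": TCP orientation; "ft_force": force on the tool from outside, world axes, zero at the start; "wrist_torque": the same for the moment, N m; "grip_width": finger opening in m.
Only numpy, scipy, OpenCV 4.12 (cv2) and the standard library are available. Lean on these libraries where they do the work, as an engineer would, in place of code of your own. Each camera call takes 0.05 s, during which the arm holds its last target.

## Working session

There is one attempt and no reset: what is moved stays moved. The work goes in short steps, Python scripts to look and compute and a tool call to move; the robot and the scene stay as the last step left them, time stands still between calls to the robot, and variables do not carry over. Pictures are saved under pics/ and viewed, and the job is handed in when it is done.

Besides the shell and the picture viewer there is one more tool, called after "Emit:" by a JSON object that holds its "api" and its "payload". carry_out: Moves the arm, as the interface text tells. Its arguments: {"type":"object","properties":{"targets":{"type":"array"},"squeeze":{"type":"number"}},"required":["targets"]}

```bash
mkdir -p pics
cat > h.py <<'E'
import numpy as np, cv2
from rig import env, get_image
def cam(n):
    return get_image(n)
def ray(c,u,v):
    x=(u-c['cx'])/c['fx'];y=(v-c['cy'])/c['fy'];rd=np.hypot(x,y);r=rd
    for _ in range(30): r=rd/(1+c['k1']*r*r)
    s=r/rd if rd>0 else 1
    R=cv2.Rodrigues(np.array(c['rvec'],float))[0];t=np.array(c['tvec'],float).ravel()
    return -R.T@t, R.T@np.array([x*s,y*s,1])
def atz(c,u,v,z):
    o,d=ray(c,u,v);return o+d*(z-o[2])/d[2]
def proj(c,P):
    R=cv2.Rodrigues(np.array(c['rvec'],float))[0];t=np.array(c['tvec'],float).ravel()
    p=R@np.array(P,float)+t;x,y=p[:2]/p[2];s=1+c['k1']*(x*x+y*y)
    return np.array([c['fx']*x*s+c['cx'],c['fy']*y*s+c['cy']])
def save(c,f,box=None,k=1):
    im=c['img'][:,:,::-1]
    if box: u0,v0,u1,v1=box; im=im[v0:v1,u0:u1]
    if k!=1: im=cv2.resize(im,None,fx=k,fy=k,interpolation=cv2.INTER_CUBIC)
    cv2.imwrite(f,im)
E
python3 - <<'E'
from h import *
import pickle
C={}
for n in('scene','top','wrist'):
    c=cam(n);C[n]=c;save(c,f'pics/{n}0.png',None,1.5)
    R=cv2.Rodrigues(np.array(c['rvec'],float))[0];print(n,-R.T@np.array(c['tvec']).ravel(),c['fx'],c['k1'])
pickle.dump(C,open('c0.pkl','wb'))
print(env.observe(), env.tip_reach)
E
```

```text
scene [-0.62928055  0.77569355  0.87223953] 493.8452813393754 -0.09085493063336601
top [0.35700651 0.16558074 0.9786606 ] 351.97518303725775 0.034943708150985534
wrist [ 0.29511624 -0.46822762  0.37347447] 270.97783154051814 -0.028917516319262593
{'time_s': 0.15, 'q': array([-7.73685518e+01,  2.18354007e+01,  7.43701562e+01, -1.32804628e-03,
        8.38568829e+01, -1.23346303e+01]), 'qvel': array([-0.01933111, -0.20775725, -0.1040147 ,  0.01649027,  0.09053021,
        0.07539976]), 'joint_efforts': array([ 2.00796741e-03, -4.48625708e+01, -2.31341565e+01, -1.47398700e-04,
        3.81656340e-03, -1.25252870e-05]), 'position': array([ 0.23210844, -0.49843007,  0.25285008]), 'tool_rot': array([[-9.06556811e-01, -2.60799615e-04,  4.22083735e-01],
       [-4.22083764e-01,  1.05836370e-03, -9.06556218e-01],
       [-2.10288589e-04, -9.99999406e-01, -1.06954610e-03]]), 'ft_force': array([0.2382391 , 0.61418287, 0.42304603]), 'wrist_torque': array([ 0.03950709, -0.00961154,  0.03287158]), 'grip_width': 0.0855926473552548} 0.022
```

View pics/scene0.png

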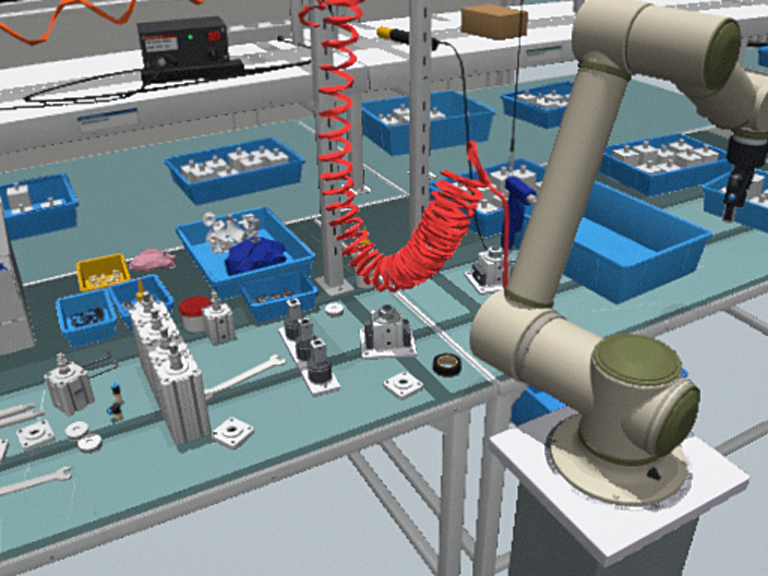

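View pics/top0.png

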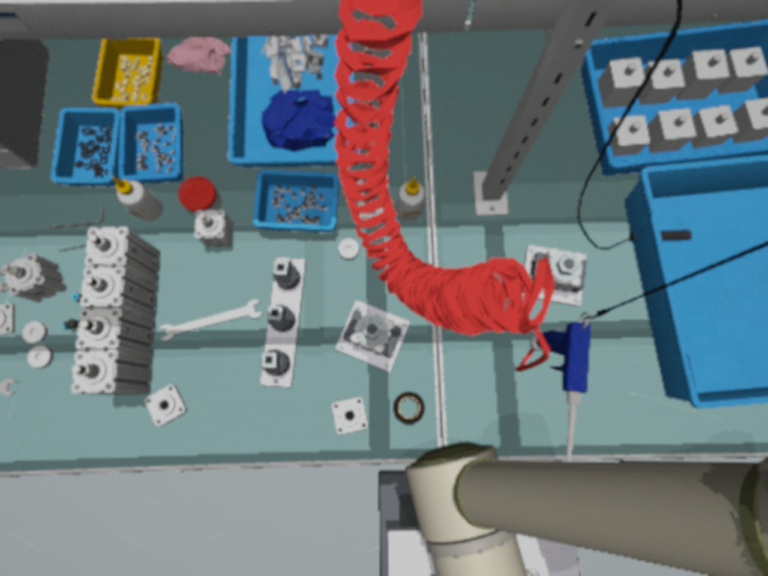

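View pics/wrist0.png

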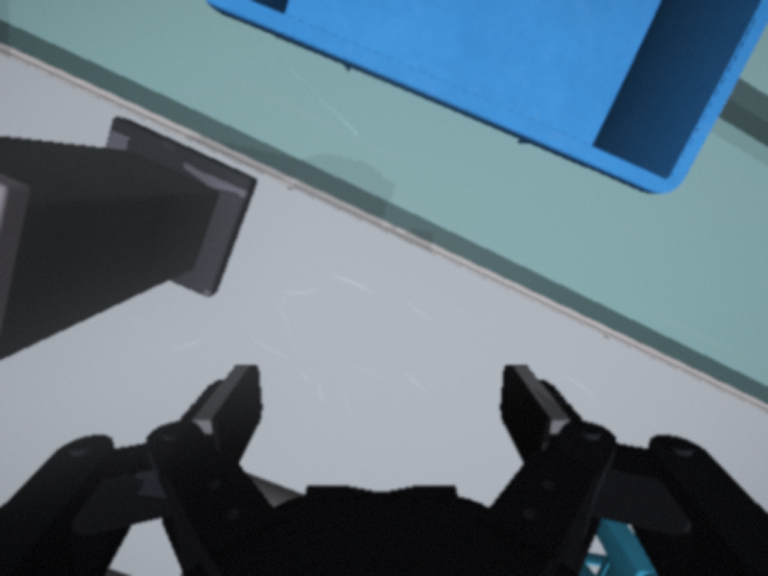

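Run:
```python
from h import *
import pickle
C=pickle.load(open('c0.pkl','rb'));c=C['top']
for n,u,v,z in [('nest1',372,335,.05),('nest2',560,270,.05),('rail',283,322,.012),('s1',286,267,.08),('s2',276,315,.08),('s3',270,358,.08),('tape',408,407,.01),('gunend',570,460,.1),('gun',575,330,.15)]:
    print(n,atz(c,u/1.5,v/1.5,z).round(3), proj(C['scene'],atz(c,u/1.5,v/1.5,z))*1.5)
save(c,'pics/t1.png',(160,150,290,270),6)
save(C['scene'],'pics/s1.png',(170,180,350,280),4.4)
```

```text
nest1 [0.478 0.177 0.05 ] [388.60312141 326.27509687]
nest2 [ 0.588 -0.165  0.05 ] [494.34147039 264.17760485]
rail [0.511 0.341 0.012] [308.75514787 356.45186056]
s1 [0.598 0.325 0.08 ] [296.96649428 305.65232922]
s2 [0.513 0.341 0.08 ] [306.23994619 327.58624287]
s3 [0.439 0.35  0.08 ] [317.50907814 347.54989571]
tape [0.353 0.116 0.01 ] [446.75108793 365.31940318]
gunend [ 0.267 -0.131  0.1  ] [578.00346362 313.4313165 ]
gun [ 0.466 -0.143  0.15 ] [522.60026954 248.99740334]
```

View pics/t1.png

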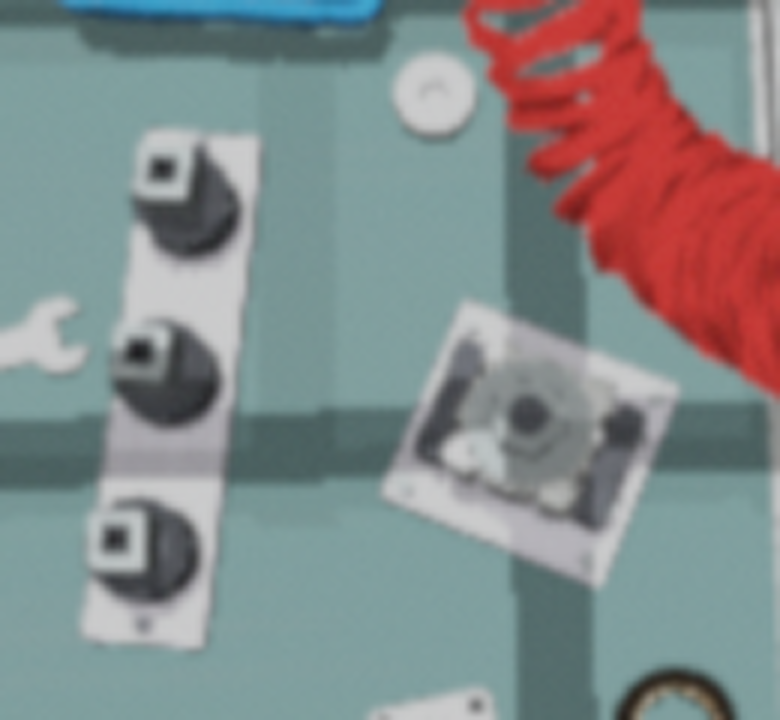

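View pics/s1.png

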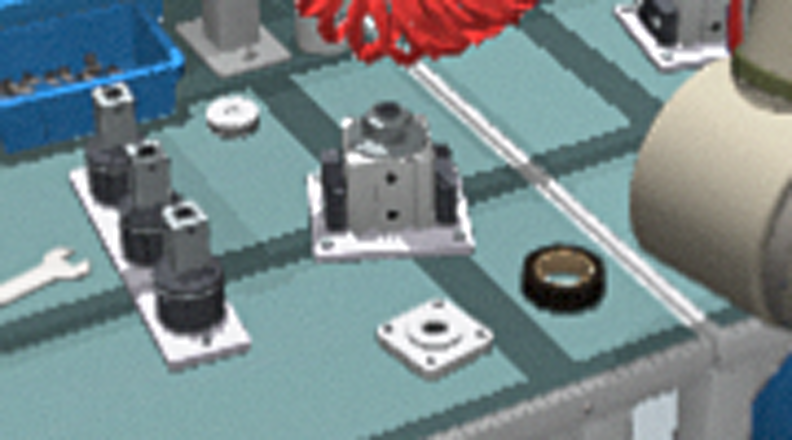

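Run:
```python
from h import *
import pickle
C=pickle.load(open('c0.pkl','rb'))
save(C['top'],'pics/t2.png',(330,140,450,330),4)
save(C['scene'],'pics/s2.png',(290,60,420,220),5)
```

```text
(no output)
```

View pics/s2.png

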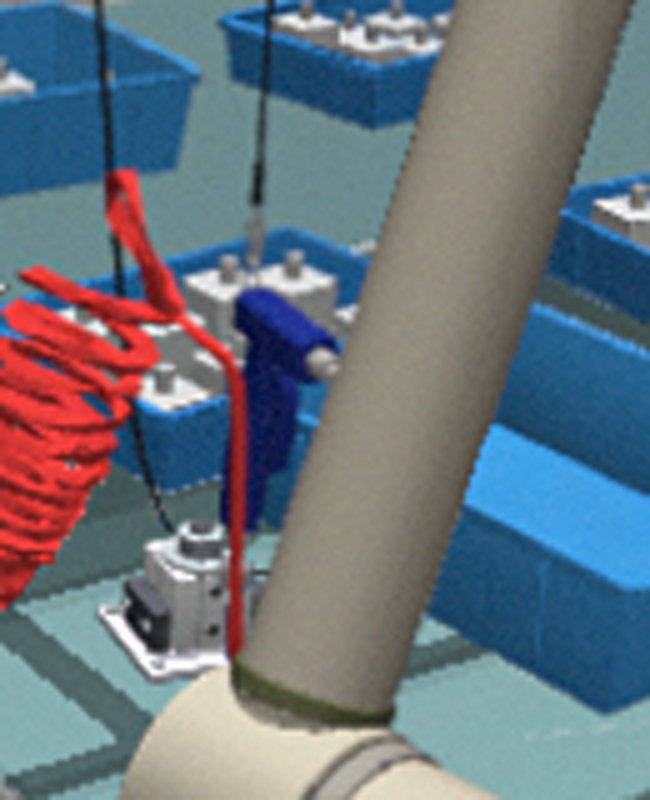

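View pics/t2.png

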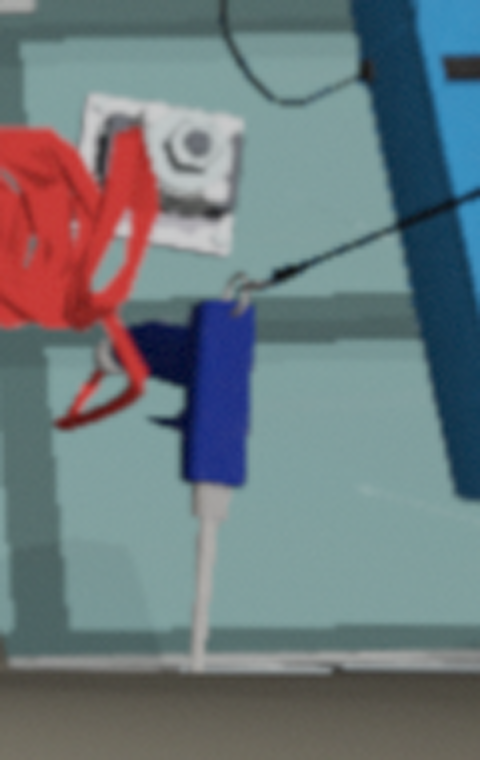

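```bash
cat >> h.py <<'E'
def tri(obs):
    A=np.zeros((3,3));b=np.zeros(3)
    for c,u,v in obs:
        o,d=ray(c,u,v);d=d/np.linalg.norm(d);P=np.eye(3)-np.outer(d,d);A+=P;b+=P@o
    X=np.linalg.solve(A,b);return X
E
python3 - <<'E'
from h import *
import pickle
C=pickle.load(open('c0.pkl','rb'));t=C['top'];s=C['scene']
print(tri([(t,385.5,215.5),(s,338,118.6)]))
for u,v in [(463,298),(680,385),(603,588),(380,493)]: print(atz(t,160+u/6,150+v/6,.01))
print('nut',atz(t,160+530/6,150+415/6,.093))
for u,v in [(163,168),(142,352),(118,542)]: print(atz(t,160+u/6,150+v/6,.092))
E
```

```text
[ 0.45152202 -0.07859537  0.32968411]
[0.55062663 0.20654437 0.01      ]
[0.50716447 0.10666764 0.01      ]
[0.41523682 0.14497697 0.01      ]
[0.46056883 0.24579734 0.01      ]
nut [0.48302686 0.17545738 0.093     ]
[0.59488551 0.33237781 0.092     ]
[0.51415252 0.33988441 0.092     ]
[0.43414022 0.34819693 0.092     ]
```

Emit:
{"api": "carry_out", "payload": {"targets": [[[0,0,0,42,0,0,0],[0,0,0,83,0,0,0],[0,0,0,125,0,0,0],[0,0,0,166,0,0,0],[0,0,0,208,0,0,0],[0,0,0,240,0,0,0],[0,10,36,245,0,0,5],[0,20,72,245,0,0,10],[0,30,108,245,0,0,15],[0,40,144,245,0,0,20],[0,50,180,245,0,0,25],[0,60,216,245,0,0,30],[0,70,252,245,0,0,35],[0,80,288,245,0,0,40],[0,90,324,245,0,0,45],[0,100,360,245,0,0,50],[0,110,396,245,0,0,55],[0,120,432,245,0,0,60],[0,130,468,245,0,0,65],[0,140,504,245,0,0,70]]]}}

```text
time_s: 1.82
position: [0.372, 0.0074, 0.4983]
tool_rot: [[0.091, 0.0, 0.996], [-0.996, -0.0, 0.091], [0.0, -1.0, 0.0]]
ft_force: [0.1, -1.3, 0.3]
grip_width: 0.0854
```

Emit:
{"api": "carry_out", "payload": {"targets": [[[0,15,38,0,0,0,4],[0,30,76,0,0,0,8],[0,45,113,-10,0,0,12],[0,58,145,-30,0,0,16],[0,70,170,-60,0,0,20],[0,78,190,-95,0,0,20],[0,83,202,-132,0,0,20],[0,86,210,-170,0,0,20],[0,88,213,-205,0,0,20],[0,88,213,-228,0,0,20],[0,88,213,-228,0,0,20]]]}}

```text
time_s: 2.73
position: [0.4584, 0.2183, 0.2656]
tool_rot: [[0.423, -0.01, 0.906], [-0.906, -0.002, 0.423], [-0.002, -1.0, -0.01]]
ft_force: [-0.2, 0.2, -0.1]
grip_width: 0.0855
```

Run:
```python
from h import *
import pickle
c=cam('wrist');save(c,'pics/w1.png',None,1.5);pickle.dump(c,open('c1.pkl','wb'))
R=cv2.Rodrigues(np.array(c['rvec'],float))[0];print(-R.T@np.array(c['tvec']).ravel(),R,env.observe()['q'],env.observe()['position'])
for P in [(.483,.175,.093),(.595,.332,.092),(.514,.34,.092),(.434,.348,.092)]: print(proj(c,P))
```

```text
[0.42891526 0.2828832  0.38644123] [[ 0.90633059  0.42247332 -0.00900838]
 [ 0.4084296  -0.87033589  0.27513762]
 [ 0.10839799 -0.25304493 -0.96136265]] [ 1.20610094e+01  1.71078837e+01  7.88963732e+01  1.05316605e-03
  8.42690091e+01 -1.29181224e+01] [0.45949881 0.21833768 0.26880791]
[258.90876006 228.98140652]
[415.07732128 146.80077523]
[354.25518163 105.79497702]
[288.67172713  62.23135796]
```

View pics/w1.png

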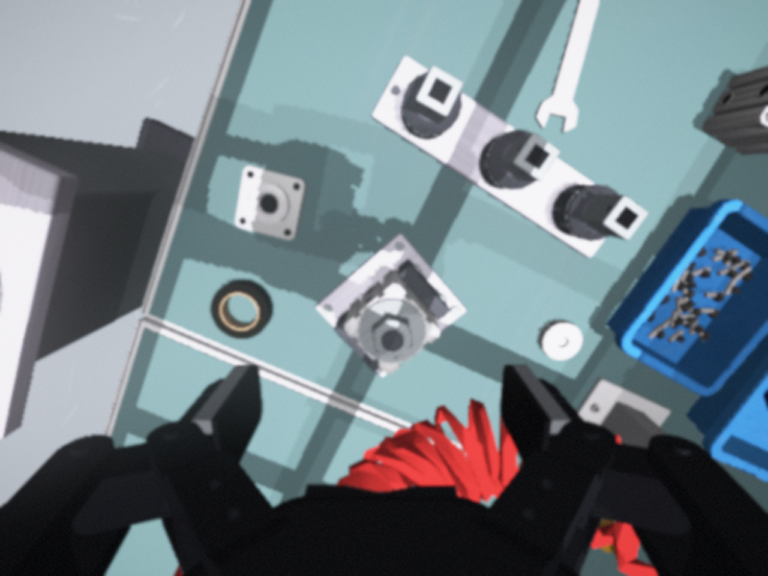

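Run:
```python
from h import *
import pickle
c=cam('wrist');pickle.dump(c,open('c1.pkl','wb'));print(env.observe()['position'])
save(c,'pics/w2.png',(200,150,320,260),6.5)
save(c,'pics/w3.png',(245,30,345,130),6)
save(c,'pics/w4.png',(310,70,440,180),6)
```

```text
[0.46034577 0.21842804 0.27090303]
```

View pics/w2.png

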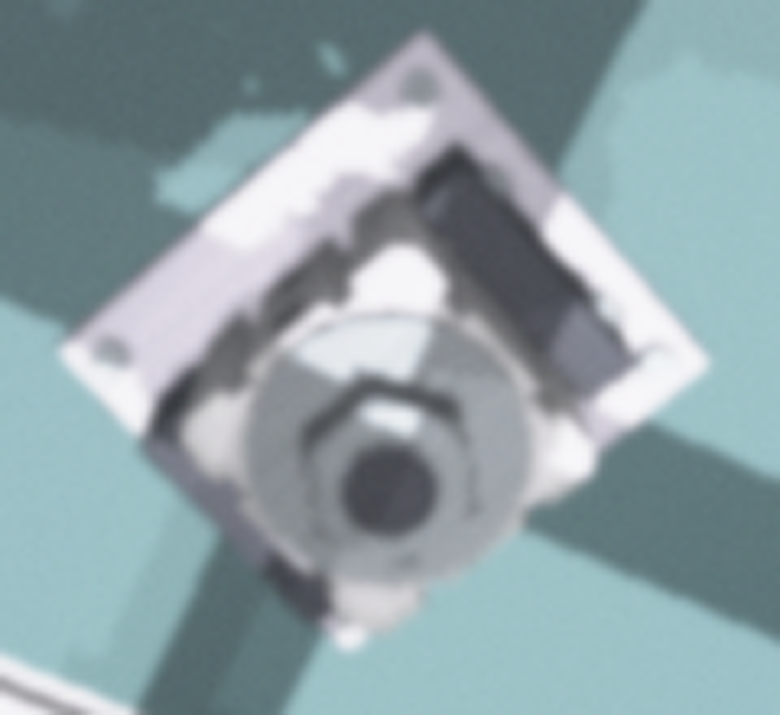

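View pics/w3.png

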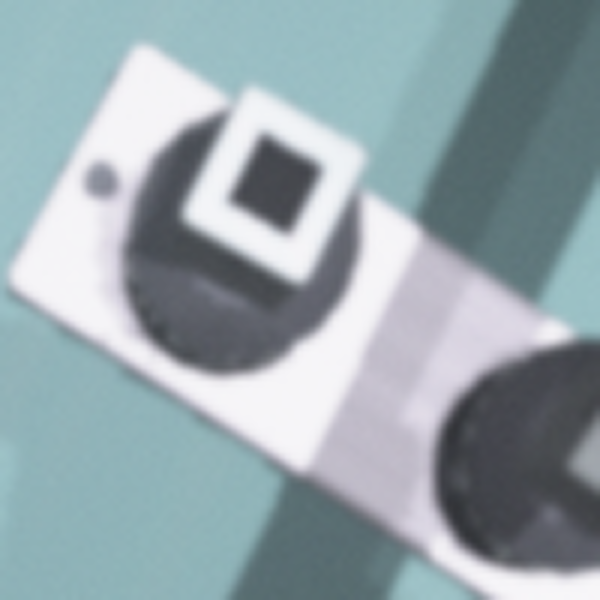

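View pics/w4.png

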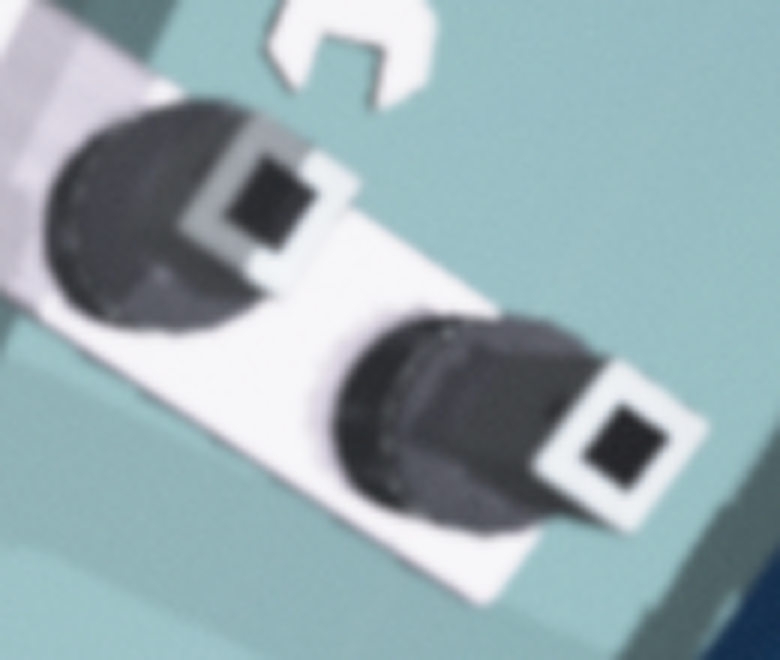

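Run:
```python
from h import *
import pickle
c=pickle.load(open('c1.pkl','rb'))
for n,off,P in [('near',(245,30),[(250,85),(368,155),(305,285),(183,217)]),('mid',(310,70),[(258,110),(360,185),(285,300),(180,222)]),('far',(310,70),[(618,355),(710,430),(628,535),(535,465)])]:
    Q=np.array([atz(c,off[0]+(u+.5)/6-.5,off[1]+(v+.5)/6-.5,.092)[:2] for u,v in P])
    e=np.roll(Q,-1,0)-Q; a=np.degrees(np.arctan2(e[:,1],e[:,0]))%90
    print(n,Q.mean(0),np.linalg.norm(e,axis=1),a)
k=6.5
f=lambda u,v:(200+(u+.5)/k-.5,150+(v+.5)/k-.5)
ctr=atz(c,*f(391,490),.093);print('stud',ctr,'washer',atz(c,*f(388,451),.072))
import itertools
tiles=[]
for yaw in (0,10,20,30,40,50):
    im=cv2.resize(c['img'][190:250,235:285,::-1],None,fx=5,fy=5,interpolation=cv2.INTER_CUBIC)
    for z,r in ((.072,17.32),(.086,17.32)):
        pts=[]
        for i in range(6):
            a=np.radians(yaw+30+60*i);p=proj(c,[ctr[0]+r/1e3*np.cos(a),ctr[1]+r/1e3*np.sin(a),z])
            pts.append(((p[0]-235+.5)*5-.5,(p[1]-190+.5)*5-.5))
        cv2.polylines(im,[np.int32(pts)],True,(0,0,255) if z<.08 else (0,255,0),1)
    cv2.putText(im,str(yaw),(3,15),0,.5,(0,0,0),1);tiles.append(im)
cv2.imwrite('pics/o1.png',np.vstack([np.hstack(tiles[:3]),np.hstack(tiles[3:])]))
```

```text
near [0.43720133 0.3511824 ] [0.02257584 0.02245964 0.02343491 0.02281148] [87.18268762 89.29195734 88.08009257 87.10844441]
mid [0.51644797 0.34294547] [0.02247502 0.02237353 0.02360469 0.02196822] [82.47574203 84.87223587 81.53735815 81.97767466]
far [0.59590796 0.33457177] [0.02308173 0.02264733 0.02299097 0.02310991] [80.5380255  82.56874988 81.68287098 82.76465039]
stud [0.48426832 0.17904158 0.093     ] washer [0.48420315 0.17868477 0.072     ]
```

View pics/o1.png

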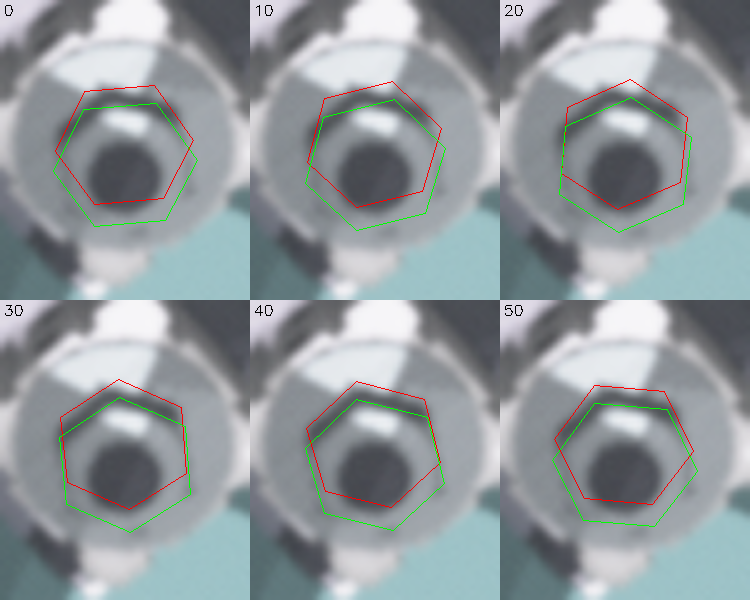

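Emit:
{"api": "carry_out", "payload": {"targets": [[[0.3,8,-8,-10,0,0,7],[0.3,16,-16,-25,0,0,14],[0.3,24,-24,-45,0,0,21],[0.3,32,-32,-70,0,0,28],[0.3,40,-40,-95,0,0,35],[0.3,47,-48,-110,0,0,41],[0.3,47,-48,-116,0,0,45],[0.3,47,-48,-116,0,0,45],[0.3,47,-48,-116,0,0,45]]]}}

```text
time_s: 3.58
position: [0.5082, 0.1704, 0.1561]
tool_rot: [[0.939, 0.003, 0.345], [-0.345, 0.0, 0.939], [0.003, -1.0, 0.001]]
ft_force: [1.7, 0.3, 0.8]
grip_width: 0.0597
```

Run:
```python
from h import *
import pickle
c=cam('wrist');c=cam('wrist');save(c,'pics/w5.png',None,1.5);pickle.dump(c,open('c2.pkl','wb'))
o=env.observe();print(o['position'],o['grip_width'],o['tool_rot'],proj(c,[.484,.179,.093]))
save(c,'pics/w6.png',(190,100,330,240),5.5)
```

```text
[0.50789839 0.17064682 0.15611906] 0.05965772147326679 [[ 9.38876107e-01  3.25899395e-03  3.44239792e-01]
 [-3.44242711e-01  3.63933729e-04  9.38880623e-01]
 [ 2.93452579e-03 -9.99994623e-01  1.46357359e-03]] [252.52438663 188.54673561]
```

View pics/w5.png

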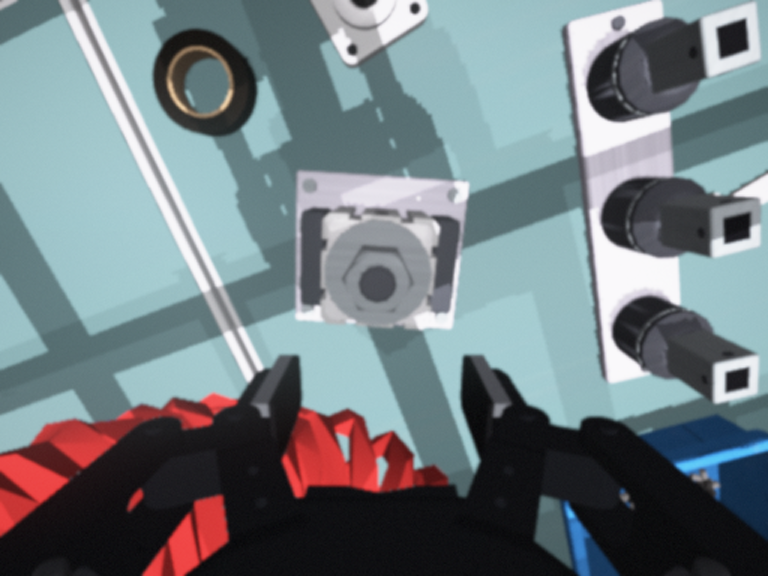

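View pics/w6.png

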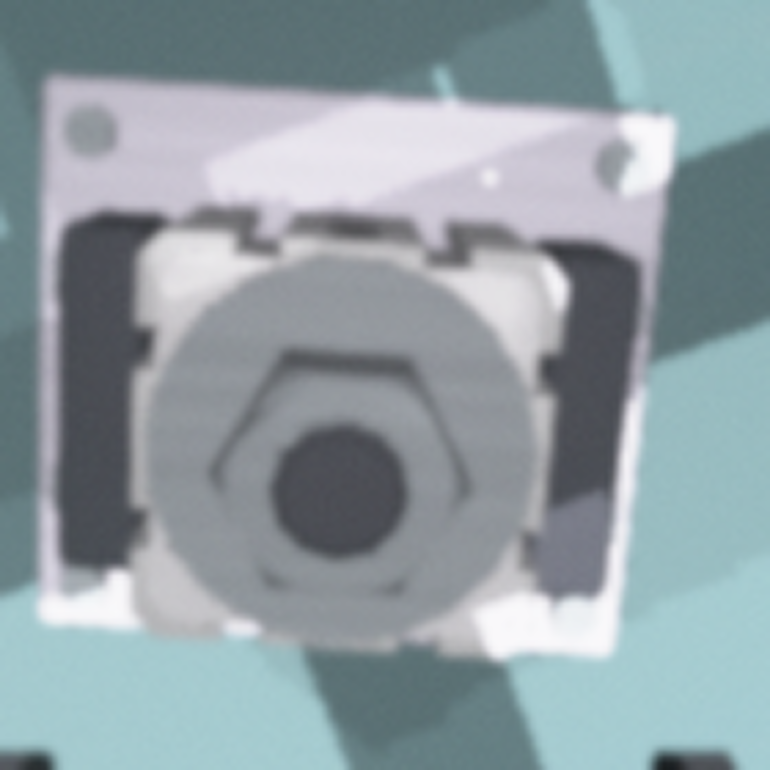

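Run:
```python
from h import *
import pickle
c=pickle.load(open('c2.pkl','rb'));k=5.5
f=lambda u,v:(190+(u+.5)/k-.5,100+(v+.5)/k-.5)
print('stud',atz(c,*f(340,490),.093),'washer',atz(c,*f(342,443),.072))
H=[atz(c,*f(u,v),.072)[:2] for u,v in [(212,472),(285,350),(415,358),(468,490)]]
for a,b in zip(H,H[1:]): print(np.degrees(np.arctan2(*(b-a)[::-1]))%60,np.linalg.norm(b-a))
print('opp mid',(H[0]+H[3])/2)
for q in [(45,75),(675,115),(612,655),(40,622)]: print(atz(c,*f(*q),.01))
ctr=atz(c,*f(340,490),.093)
tiles=[]
for yaw in (-26,-22,-18):
    im=cv2.resize(c['img'][150:220,220:285,::-1],None,fx=4,fy=4,interpolation=cv2.INTER_CUBIC)
    for z,r in ((.072,17.32),(.088,15)):
        pts=[]
        for i in range(6):
            a=np.radians(yaw+30+60*i);p=proj(c,[ctr[0]+r/1e3*np.cos(a),ctr[1]+r/1e3*np.sin(a),z])
            pts.append(((p[0]-220+.5)*4-.5,(p[1]-150+.5)*4-.5))
        cv2.polylines(im,[np.int32(pts)],True,(0,0,255) if z<.08 else (0,255,0),1)
    tiles.append(im)
cv2.imwrite('pics/o2.png',np.hstack(tiles))
```

```text
stud [0.48382221 0.17823503 0.093     ] washer [0.48247517 0.1788973  0.072     ]
8.500244188608775 0.02022273564497645
6.272548588021408 0.01797239780858513
2.1730157406477706 0.020320485816546233
opp mid [0.48753541 0.17676165]
[0.41711765 0.14849981 0.01      ]
[0.46066946 0.24790939 0.01      ]
[0.5516517  0.20793901 0.01      ]
[0.5078472  0.10820782 0.01      ]
```

View pics/o2.png

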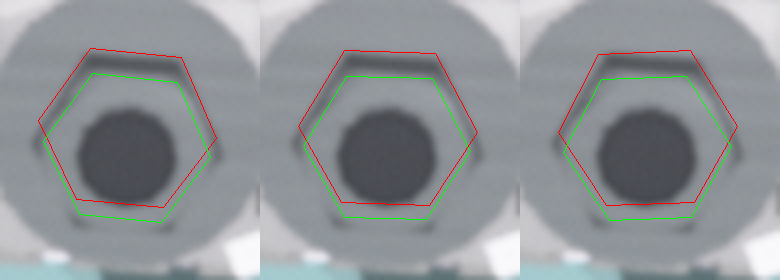

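Emit:
{"api": "carry_out", "payload": {"targets": [[[0.3,-14,36,10,0,0,4],[0.3,-28,72,10,0,0,8],[0.3,-42,108,10,0,0,12],[0.3,-57,144,10,0,0,16],[0.3,-71,180,5,0,0,18],[0.3,-71,180,0,0,0,18],[0.3,-71,180,0,0,0,18]]]}}

```text
time_s: 4.27
position: [0.435, 0.3521, 0.1546]
tool_rot: [[0.999, 0.001, 0.033], [-0.033, 0.0, 0.999], [0.0, -1.0, 0.0]]
ft_force: [0.3, 0.4, -0.5]
grip_width: 0.0599
```

Run:
```python
from h import *
import pickle
c=cam('wrist');save(c,'pics/w7.png',None,1.5);pickle.dump(c,open('c3.pkl','wb'))
o=env.observe();print(o['position'],o['grip_width'],o['tool_rot'],proj(c,[.437,.351,.092])*1.5)
```

```text
[0.43589178 0.35092742 0.15494144] 0.05976997375165761 [[ 9.99389255e-01  8.13734398e-04  3.49350153e-02]
 [-3.49350880e-02  7.52274671e-05  9.99389581e-01]
 [ 8.10609606e-04 -9.99999666e-01  1.03609405e-04]] [377.14482386 338.28092707]
```

View pics/w7.png

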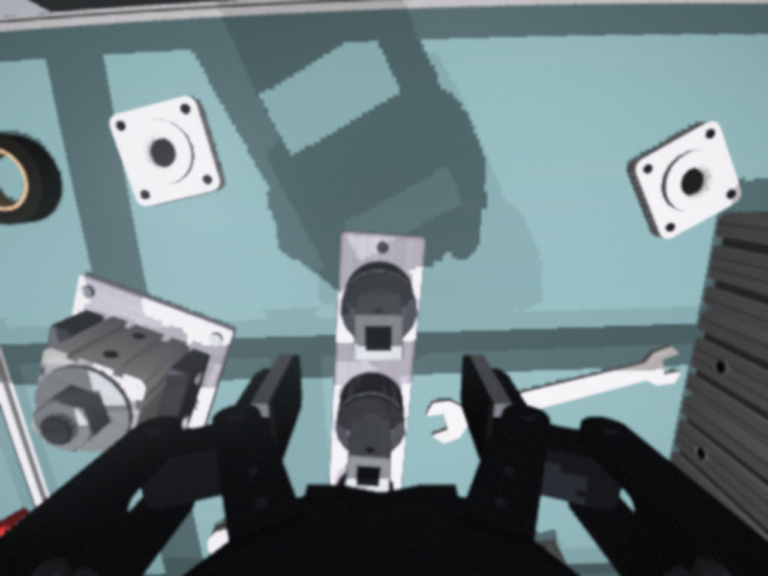

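Run:
```python
from h import *
import pickle
c=pickle.load(open('c3.pkl','rb'))
R=env.observe()['tool_rot'];p=env.observe()['position']
for d in (0,.022): 
  for s in (-.0299,0,.0299): print(d,s,proj(c,p+R@np.array([0.011*-1,d,s])))
save(c,'pics/w8.png',(170,205,340,310),4.5)
# corners of head
```

```text
0 -0.0299 [189.31271471 250.2322129 ]
0 0 [250.24261514 250.40794479]
0 0.0299 [311.17565156 250.4315156 ]
0.022 -0.0299 [198.08672069 232.45044197]
0.022 0 [250.69517752 232.57381041]
0.022 0.0299 [303.30305642 232.62305376]
```

View pics/w8.png

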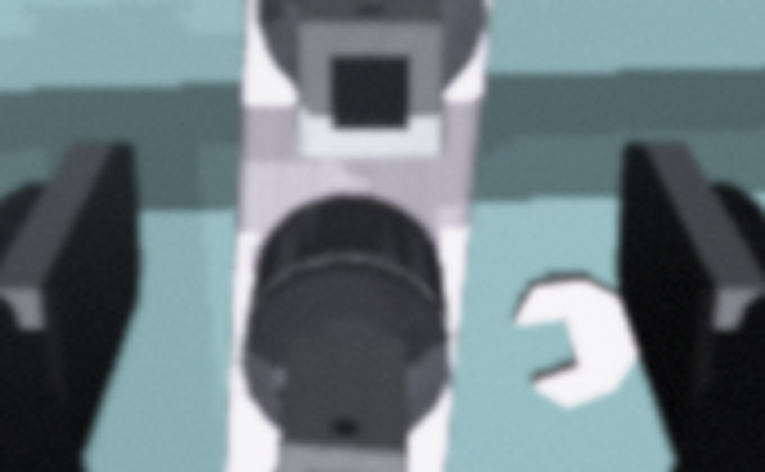

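Emit:
{"api": "carry_out", "payload": {"targets": [[[0.3,1,-1.5,-30,0,0,0],[0.3,1,-1.5,-55,0,0,0],[0.3,1,-1.5,-72,0,0,0],[0.3,1,-1.5,-77,0,0,0],[0.3,1,-1.5,-77,0,0,0],[1,1,-1.5,-77,0,0,0],[1,1,-1.5,-77,0,0,0],[1,1,-1.5,-77,0,0,0],[1,1,-1.5,-77,0,0,0],[1,1,-1.5,-77,0,0,0],[1,1,-1.5,-77,0,0,0]]], "squeeze": 60}}

```text
time_s: 5.23
position: [0.4378, 0.3492, 0.0786]
tool_rot: [[0.999, 0.003, 0.035], [-0.035, 0.001, 0.999], [0.002, -1.0, 0.001]]
ft_force: [-0.0, 0.2, 7.1]
grip_width: 0.0234
```

Run:
```python
from h import *
import pickle
c=cam('wrist');save(c,'pics/w9.png',(100,120,420,360),2.5)
o=env.observe();print(o['time_s'],o['position'],o['grip_width'],o['ft_force'],o['wrist_torque'])
```

```text
5.2833 [0.43781724 0.34922053 0.07856994] 0.023430432415658384 [ 0.69990174 -0.59719229  6.43241361] [-0.19276526 -0.03437098 -0.07219091]
```

View pics/w9.png

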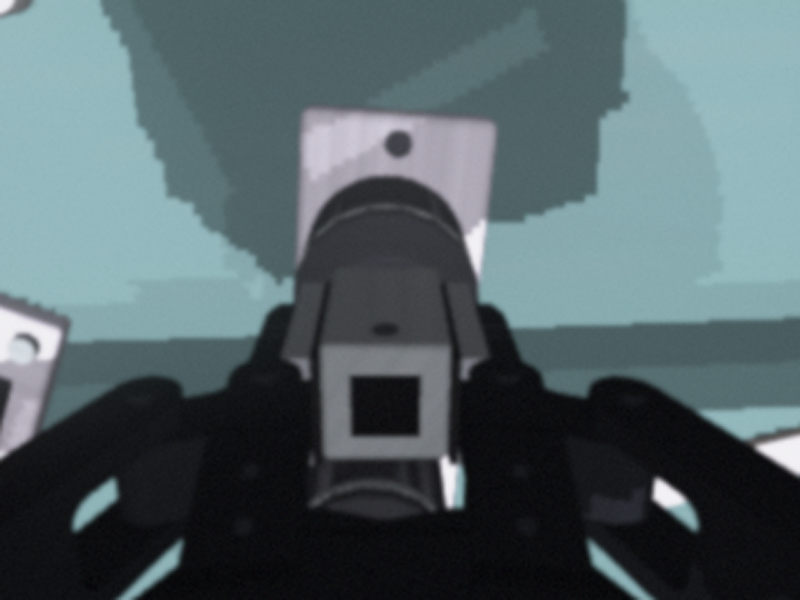

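Run:
```python
from h import *
c=cam('wrist')
o=env.observe();p=o['position']
k=2.5;f=lambda u,v:(100+(u+.5)/k-.5,120+(v+.5)/k-.5)
Q=[atz(c,*f(*q),.092)[:2] for q in [(320,345),(458,345),(457,458),(321,459)]]
print(np.array(Q)*1e3,np.mean(Q,0)-p[:2])
for a,b in zip(Q,Q[1:]): print(np.linalg.norm(b-a))
```

```text
[[424.13807096 338.79192365]
 [425.01679548 363.08329838]
 [448.55414798 362.81760243]
 [447.84844721 337.46562984]] [-0.00142837  0.00133308]
0.024307263180051445
0.023538852075961052
0.02536179268327276
```

Emit:
{"api": "carry_out", "payload": {"targets": [[[1,0,0,25,0,0,0],[1,0,0,60,0,0,0],[1,5,-15,90,0,0,2],[1,14,-50,100,0,0,4],[1,24,-88,100,0,0,6],[1,34,-126,100,0,0,8],[1,42,-158,97,0,0,8.3],[1,46,-172,94,0,0,8.3],[1,46,-172,94,0,0,8.3],[1,46,-172,94,0,0,8.3]]]}}

```text
time_s: 6.17
position: [0.483, 0.1765, 0.1712]
tool_rot: [[0.994, -0.001, -0.107], [0.107, 0.0, 0.994], [-0.001, -1.0, 0.0]]
ft_force: [0.3, -0.2, -2.4]
grip_width: 0.0233
```

Run:
```python
from h import *
import pickle
c=cam('wrist');save(c,'pics/w10.png',(100,120,420,360),2.5);pickle.dump(c,open('c4.pkl','wb'))
o=env.observe();print(o['time_s'],o['position'],o['grip_width'],o['ft_force'],o['wrist_torque'])
t=cam('top');save(t,'pics/t3.png',(160,150,290,270),6)
s=cam('scene');save(s,'pics/s3.png',(180,150,330,270),5)
```

```text
6.2167 [0.48289779 0.17725737 0.17133133] 0.02331355624729341 [-0.04458483 -0.06233957 -2.16706801] [ 0.04355473  0.02763331 -0.04345032]
```

View pics/w10.png

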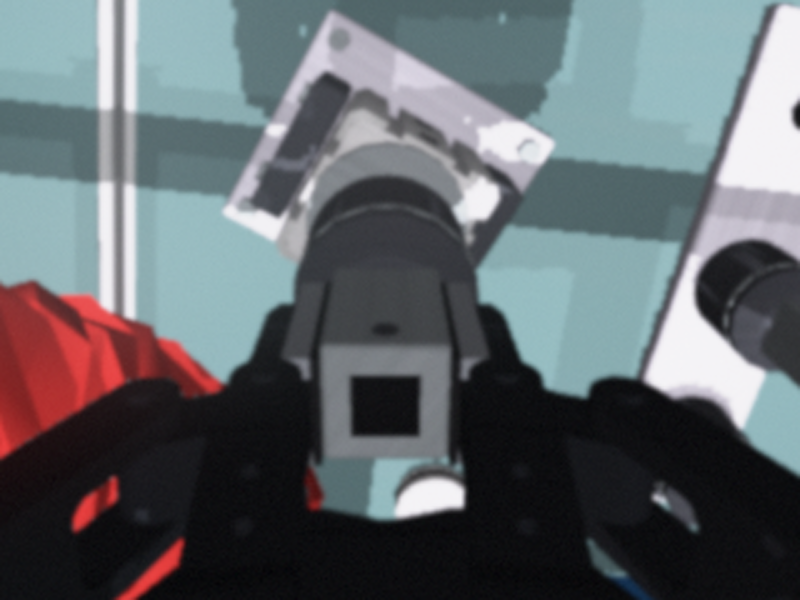

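View pics/s3.png

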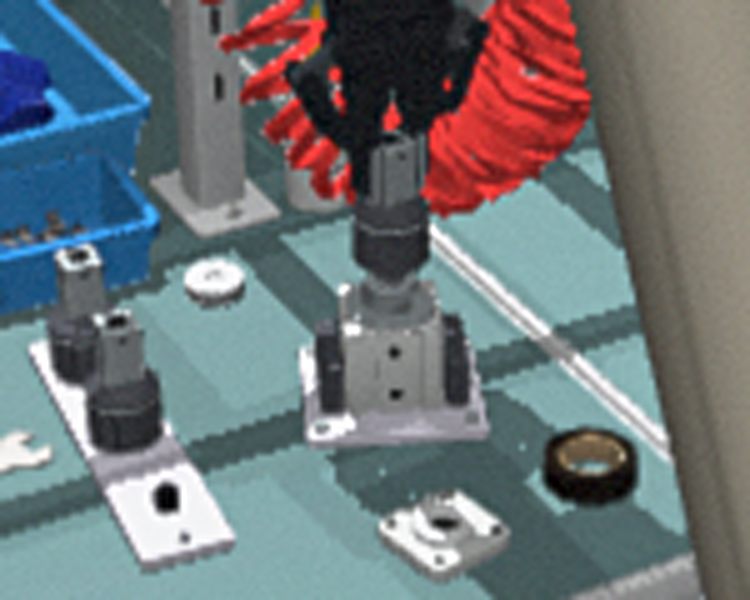

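Emit:
{"api": "carry_out", "payload": {"targets": [[[1,0,0,-8,0,0,0],[1,0,0,-14,0,0,0],[1,0,0,-16,0,0,0],[1,0,0,-17.5,0,0,0],[1,0,0,-19,0,0,0],[1,0,0,-20.5,0,0,0],[1,0,0,-20.5,0,0,0]]]}}

```text
time_s: 6.9
position: [0.4844, 0.177, 0.1516]
tool_rot: [[0.994, 0.004, -0.109], [0.109, 0.0, 0.994], [0.004, -1.0, -0.0]]
ft_force: [3.8, 0.8, 1.8]
grip_width: 0.0231
```

Emit:
{"api": "carry_out", "payload": {"targets": [[[1,0,0,-1.5,0,0,0],[1,0,0,-3,0,0,0],[1,0,0,-4,0,0,0],[1,0,0,-4,0,0,0]]]}}

```text
time_s: 7.23
position: [0.4851, 0.177, 0.1494]
tool_rot: [[0.994, 0.007, -0.109], [0.109, 0.001, 0.994], [0.007, -1.0, -0.0]]
ft_force: [2.1, -0.6, 15.4]
grip_width: 0.0234
```

Emit:
{"api": "carry_out", "payload": {"targets": [[[1,0,0,6,0,0,0],[1,0,0,7,0,0,-7],[1,0,0,7,0,0,-14],[1,0,0,7,0,0,-21],[1,0,0,7,0,0,-28],[1,0,0,5,0,0,-30],[1,0,0,3,0,0,-30],[1,0,0,1.5,0,0,-30],[1,0,0,0,0,0,-30],[1,0,0,0,0,0,-30]]]}}

```text
time_s: 8.07
position: [0.4837, 0.1769, 0.1467]
tool_rot: [[0.916, 0.001, 0.402], [-0.402, 0.0, 0.916], [0.001, -1.0, 0.0]]
ft_force: [6.1, -0.2, -2.6]
grip_width: 0.0233
```

Run:
```python
from h import *
import pickle
c=cam('wrist');save(c,'pics/w11.png',(100,120,420,360),2.5)
o=env.observe();print(o['time_s'],o['position'],o['grip_width'],o['ft_force'],o['wrist_torque'])
s=cam('scene');save(s,'pics/s4.png',(220,160,300,240),8)
```

```text
8.1167 [0.48368129 0.17685554 0.14669928] 0.023520573484110414 [ 5.61821517 -0.31472752 -2.62903414] [ 0.00887226 -1.25328631  0.02327203]
```

View pics/w11.png

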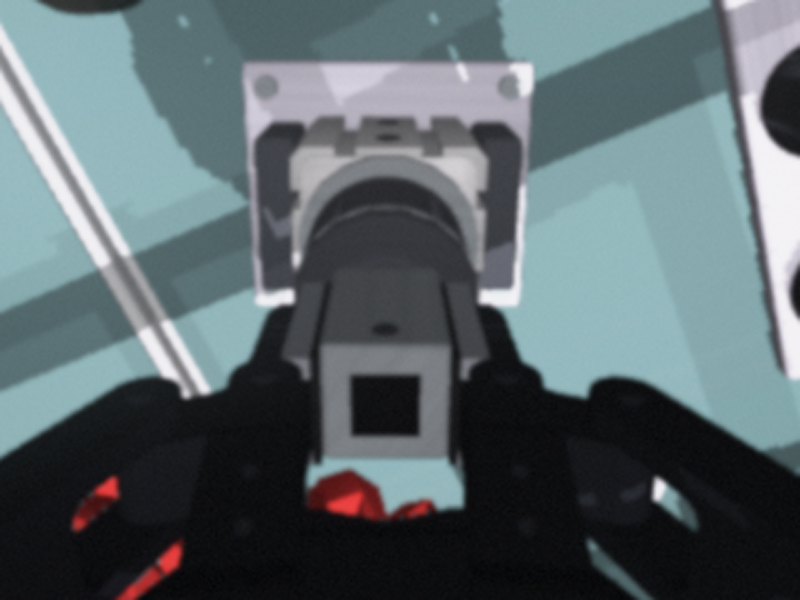

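View pics/s4.png

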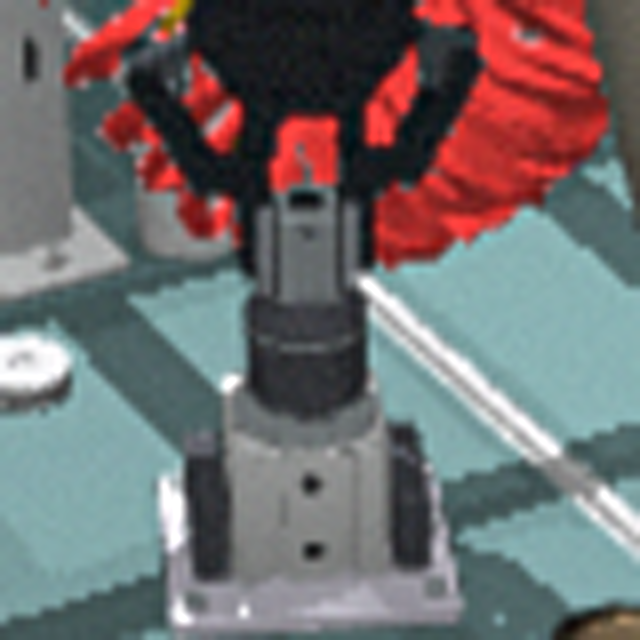

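Emit:
{"api": "carry_out", "payload": {"targets": [[[1,0.8,0,-2,0,0,0],[1,0.8,0,-4,0,0,0],[1,0.8,0,-5.5,0,0,0],[1,0.8,0,-7,0,0,0],[1,0.8,0,-8,0,0,0],[1,0.8,0,-8,0,0,0]]]}}

```text
time_s: 8.67
position: [0.4839, 0.1769, 0.1386]
tool_rot: [[0.915, -0.0, 0.402], [-0.402, -0.0, 0.915], [-0.0, -1.0, -0.0]]
ft_force: [4.7, -0.2, -2.0]
grip_width: 0.0235
```

Emit:
{"api": "carry_out", "payload": {"targets": [[[1,0.8,0,-1,0,0,0],[1,0.8,0,-2,0,0,0],[1,0.8,0,-3,0,0,0],[1,0.8,0,-4,0,0,0],[1,0.8,0,-4,0,0,0],[1,0.8,0,-4,0,0,0]]]}}

```text
time_s: 9.17
position: [0.4843, 0.1769, 0.1384]
tool_rot: [[0.916, 0.002, 0.402], [-0.402, -0.0, 0.916], [0.002, -1.0, 0.0]]
ft_force: [-10.2, -2.3, 36.5]
grip_width: 0.0232
```

Run:
```python
from h import *
c=cam('wrist');save(c,'pics/w12.png',(100,120,420,360),2.5)
o=env.observe();print(o['time_s'],o['position'],o['grip_width'],o['ft_force'],o['wrist_torque'])
s=cam('scene');save(s,'pics/s5.png',(220,160,300,240),8)
```

```text
9.2167 [0.48429104 0.17692726 0.13844887] 0.023187162908116787 [-10.26560969  -3.8118842   35.90495441] [-0.80773263  2.03037521 -0.0136999 ]
```

View pics/w12.png

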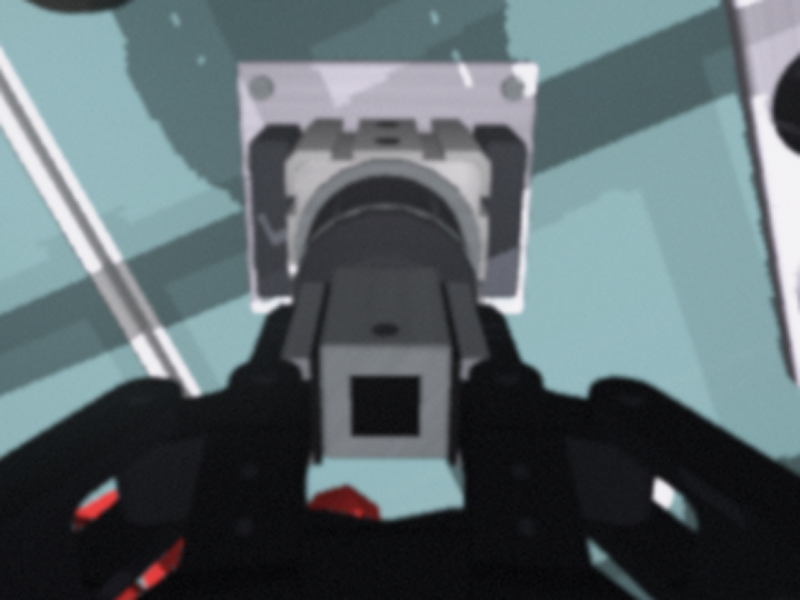

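View pics/s5.png

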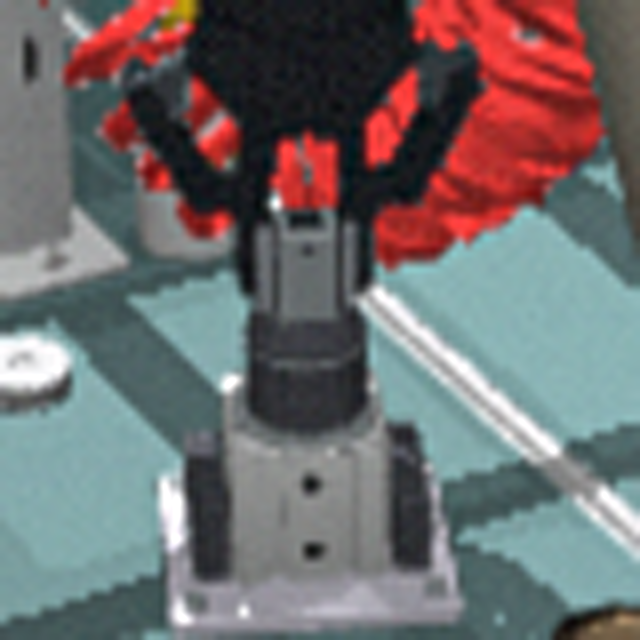

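Emit:
{"api": "carry_out", "payload": {"targets": [[[1,-0.4,0,1,0,0,0],[1,-0.4,0,1.5,0,0,0],[1,-0.4,0,1.5,0,0,0],[1,-0.4,0,1.5,0,0,0]]]}}

```text
time_s: 9.6
position: [0.4842, 0.1769, 0.1385]
tool_rot: [[0.916, 0.001, 0.402], [-0.402, -0.0, 0.916], [0.001, -1.0, 0.0]]
ft_force: [-5.4, -0.9, 21.9]
grip_width: 0.0234
```

Run:
```python
from h import *
o=env.observe();print(o['time_s'],o['position'],o['grip_width'],o['ft_force'],o['wrist_torque'])
s=cam('scene');save(s,'pics/s6.png',(170,150,350,280),4.4)
```

```text
9.6 [0.48417416 0.17692536 0.13848913] 0.02341406440582108 [-5.35193937 -0.86403994 21.94106202] [-0.56826385  0.8509145   0.02375299]
```

View pics/s6.png

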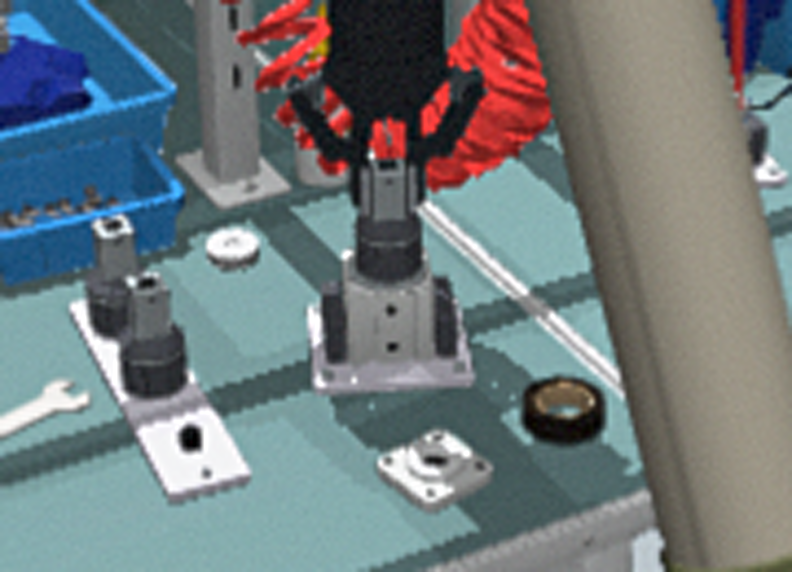

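The picture shows the socket seated on the nut near pixel (390,250). The other two stand upright on their pegs near (112,280) and (152,340), and the bystanders haven't moved.

```bash
python3 -c "
from rig import env
print(env.close_job())"
```

```text
the job is handed in; nothing more can be done
None
```

The first socket I tried, the one nearest the robot, fits. It is pushed fully down over the nut and still gripped, and I handed the job in at about 9.6 s. The other two were never lifted; they still stand upright on their pegs.

- **Trying it:** in the first orientation it stopped on top of the nut, with the TCP at about 0.149 m and 15 N of contact. I lifted it, turned it 30°, and it slid down over the flats.
- **Seated:** it came to a hard stop with the TCP at 0.1385 m, against 0.138 m expected for a fully seated rim. It still presses with about 22 N, at a grip opening of 23.4 mm. The largest force I read was about 36 N.
- **Final pictures:** the rim rests on the washer face and the bystanders look unmoved.
- **Disagreements:** a small sideways force of about 5 N remains. Position estimates from the wrist and top cameras differed by 2–3 mm, so I centred the socket using the wrist view of socket and washer and then by contact.

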